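# Fold the two-leaf bin gate away

## Task

Open up the bolt bins by folding away the two-leaf mesh gate that stands in front of them. First fold the outer leaf all the way back flat against the inner leaf, leaving the inner leaf standing across the bins while you do so; then swing the folded pair fully out from the bins to its stop, still folded together. Do not disturb the small jar that stands in front of the gate, and let go at the end.

Things in the scene. Friction and masses are not known exactly. Their poses are not given: they have to be found in the camera images.
- outer_grip (a point): Centre (112 mm up) of the upright black sleeve, 18 mm across, 83-139 mm up, on top of the outer mesh leaf's free end. It spins freely: pinch at any yaw, no need to turn the gripper. Leaf 130 x 12 mm, 10-80 mm up; gate otherwise under 83 mm. x: along the leaf away from its hinge; z up. Hinge axis (upright): 115 mm along -x, 9 mm along -y from here. Moves easily (1 N).
- inner_grip (a point): Centre (112 mm up) of a like sleeve on the inner leaf (140 x 12 mm, 10-80 mm up), near the middle hinge. x: along the leaf away from the hinge post; +y to the bins; z up. Post axis (upright): 115 mm along -x. Stiffer (5 N). Bins behind the gate: 78 mm high from 25 mm behind it, 105 mm high from 112 mm. The one-leaf gate without sleeves at the left is not part of the job.
- inner_leaf (a joint): Angle (rad) of the inner leaf: 0 = straight across the front of the bins, grows clockwise seen from above as it swings out towards the robot; 1.65 = its stop, a little past square to the bins. Starts at 0 to 0.15. Stays where it is left.
- outer_leaf (a joint): Angle (rad) of the outer leaf to the inner: 0 = in line, grows clockwise seen from above as it folds round on the robot's side; 3.12 = its stop, folded back flat along the inner leaf's front face (6 mm gap). Starts at 0 to 0.5. Stays where it is left.
- jar: Small closed grey jar, 44 mm across, 62 mm tall, origin at the centre of its underside. It stands on the table on the robot's side of the gate, clear of each leaf's own arc but in the way of the gate swung out at full length. Leave it where it is.
Not all that is in view belongs to the job. What is shaped like the jar but yellow is not meant.

How it is judged (in metres and radians):
On the way, in this order (a step that is already met when the one before it is completed fails the run):
1. the outer leaf is folded back flat against the inner leaf (within about 15 degrees of its stop) while the inner leaf still stands across the bins (within about 35 degrees of shut) (value of joint outer_leaf above 2.85 rad and value of joint inner_leaf below 0.6 rad), for 0.2 s.
2. the folded pair is swung out to within about 12 degrees of its stop, still folded (value of joint inner_leaf above 1.44 rad and value of joint outer_leaf above 2.85 rad), for 0.2 s.
At the end, for the whole second after the job is handed in: The inner leaf stands within 0.21 rad (12 degrees) of its open stop, at rest; the outer leaf is folded back within 0.27 rad (15 degrees) of its stop against it; the jar stands upright within 20 mm of where it was (all of step 2 and not (velocity of joint inner_leaf above 0.05 rad/s) and not (velocity of joint inner_leaf below -0.05 rad/s) and distance of jar from where it was at the start of the episode below 0.02 m and angle between jar's own z axis and vertical below 0.2 rad); the robot touches nothing.
It fails at once if the inner leaf is swung out before the outer leaf is folded (inner past about 46 degrees with the outer less than about 150 degrees folded) (value of joint inner_leaf above 0.8 rad and value of joint outer_leaf below 2.6 rad).
It fails at once if the jar is pushed more than 20 mm or tipped (distance of jar from where it was at the start of the episode above 0.02 m or angle between jar's own z axis and vertical above 0.35 rad).
It also fails if it takes over 59 s, if anything falls off the work surface, if the arm or the gripper's body presses on something with over 40 N, if the wrist force passes 120 N, or if a joint passes its speed limit or range.

## Robot

A 6-joint arm with a two-finger parallel gripper is mounted at the origin on the work surface. World frame = base frame: x ahead of the robot, y to its left, z up, the work surface at z = 0. Lengths are in mm, angles in rad, forces in N, time in s.
With the tool pointing down it reaches from about 300 to 875 mm from the base axis. Payload 6.4 kg.
Tool frame: the origin (TCP) lies midway between the tips of the shut fingers; the grasp point (between the pads) lies 19 mm behind it; z points along the fingers, y is the direction in which the jaws open and shut (so a half turn about z gives the same grasp; the last joint's range is limited). The gripper opens to 88 mm and grips with 3 to 60 N. Pads are 18 mm wide; open, the fingers measure 123 mm over their backs; the gripper's body (75 mm by 187 mm) begins 45 mm behind the grasp point.
Start: joints at [-1.398, 0.181, 1.607, -0, 1.354, -0.206], TCP at [212.655, -534.246, 238.714] pointing down, gripper open.
Joint ranges: [-2.99, 2.99], [-0.89, 2.07], [0.3, 2.58], [-1.14, 4.28], [0, 2.63], [-3.12, 3.12]. Speed limits (rad/s): [2.57, 2.57, 3.01, 3.14, 3.14, 3.14].

## Interface

Orientations are given as a unit quaternion [w, x, y, z].
In Python, from rig import r gives the robot as it stands. The module is installed in compiled form; this text tells all that it offers.
- The arm moves only by the shell command python3 -m inch 'ROWS' [FORCE]. ROWS is JSON, a list that holds one entry, the list of rows, each a list of 7 numbers: the shift along the world's x, y, z in cm, then the turn, a rotation vector about the world's x, y, z in degrees, then the finger opening in cm, from 0 to 8.81. In form: [[[x, y, z, ax, ay, az, jaw], ...]]. A call has 1 to 20 rows; each row is the pose to reach, as a shift and turn from the pose commanded when the call began; what a row does not reach only later rows make up. A row lasts 1/8 s, in which the tool goes at most 62.5 mm and 10.7 degrees, less where a joint would pass 70% of its speed; a pose out of reach is approached as far as the arm can. A call with a gripper value outside its range is refused whole. The fingers move at their own pace and stop on an object; FORCE is the grip in N (left out, the last holds). Time passes only in rows, so rows that repeat a pose let the fingers close. It gives the time, the measured TCP pose, the force and the opening at its end, in the units of the state.
- r.get_state(): the state, without advancing time (a new reading comes with each control period).
- r.grab_frame(name): name is "scene" or "top" or "wrist"; returns the picture (384x512x3 uint8, red, green, blue); there is no depth.
- r.camera_params(name): a dict with "intrinsics" (3x3 intrinsics, pixels), "eye" and "orientation" of the camera in the world; the wrist camera has in their place "hand_eye" (4x4, takes a point from camera to tool coordinates, whose origin is the TCP and whose axes are the flange's). Camera axes: x right, y up, looking along -z (the intrinsics and any distortion apply to the point x, -y, -z); pixel columns grow to the right and rows downward; lengths in mm; the calibration is good to about 2 mm. A picture is of the moment at which its call begins: read the wrist's pose just before it. camera_params takes no time and is no camera call.
- r.hand_in(): hands the job in, once; it reports no verdict.
The state is a dict: "clock": time; "joint_positions": joint angles; "dq": joint speeds; "effort": joint torques, N m; "ee_pos": TCP position; "orientation": TCP orientation; "force": force on the tool from outside, world axes, zero at the start; "wrist_torque": the same for the moment, N m; "gripper_width": opening from 0.0 (shut) to 1.0 (fully open).
Only numpy, scipy, OpenCV 4.12 (cv2) and the standard library are available. Lean on these libraries where they do the work, as an engineer would, in place of code of your own. Each camera call takes 0.05 s, during which the arm holds its last target.

## Working session

There is one attempt and no reset: what is moved stays moved. The work goes in short steps, Python scripts to look and compute and a shell command to move; the robot and the scene stay as the last step left them, time stands still between calls to the robot, and variables do not carry over. Pictures are saved under pics/ and viewed, and the job is handed in when it is done.

```bash
mkdir -p pics
python3 - <<'E'
from rig import r
import cv2,json
print(r.get_state())
for n in ["scene","top","wrist"]:
    p=r.camera_params(n); print(n,p)
    cv2.imwrite(f"pics/{n}0.png",r.grab_frame(n)[:,:,::-1])
E
```

```text
{'clock': 0.0, 'joint_positions': array([-1.39826952e+00,  1.81521855e-01,  1.60792868e+00, -1.09586518e-05,
        1.35379305e+00, -2.06308287e-01]), 'dq': array([-0.00077525,  0.00040155, -0.0005654 , -0.00066933,  0.00174168,
        0.00011005]), 'effort': array([ 6.36742079e-04, -4.33870268e+01, -3.41839743e+01,  7.01063289e-02,
        3.84592800e-02, -1.30756926e-04]), 'ee_pos': array([ 212.57847578, -533.72592835,  237.85925742]), 'orientation': array([-8.25435123e-04,  9.82113513e-01,  1.88287989e-01,  8.59293048e-06]), 'force': array([-0.4500868 ,  0.1730211 ,  0.59984536]), 'wrist_torque': array([ 0.04056139,  0.01983468, -0.00097782]), 'gripper_width': 1.0042039122884505}
scene {'intrinsics': array([[410.91027794,   0.        , 260.72213179],
       [  0.        , 410.91027794, 188.53806336],
       [  0.        ,   0.        ,   1.        ]]), 'eye': array([ 954.01137597, -198.89307759,  649.52375751]), 'orientation': array([0.81367378, 0.29968268, 0.16361261, 0.47048506])}
top {'intrinsics': array([[457.20022285,   0.        , 257.10471937],
       [  0.        , 457.20022285, 190.34306006],
       [  0.        ,   0.        ,   1.        ]]), 'eye': array([404.92450259,  50.96158502, 876.71275709]), 'orientation': array([-0.70250718, -0.05888302,  0.05415604,  0.70716588])}
wrist {'intrinsics': array([[312.57215535,   0.        , 252.77399918],
       [  0.        , 312.57215535, 187.87017966],
       [  0.        ,   0.        ,   1.        ]]), 'hand_eye': array([[-1.39605035e-04,  9.64455639e-01,  2.64244773e-01,
         6.69443825e+01],
       [ 9.99999966e-01,  7.69595444e-05,  2.47425761e-04,
        -1.44373649e-01],
       [ 2.18295013e-04,  2.64244799e-01, -9.64455618e-01,
        -1.45577364e+02],
       [ 0.00000000e+00,  0.00000000e+00,  0.00000000e+00,
         1.00000000e+00]])}
```

View pics/scene0.png

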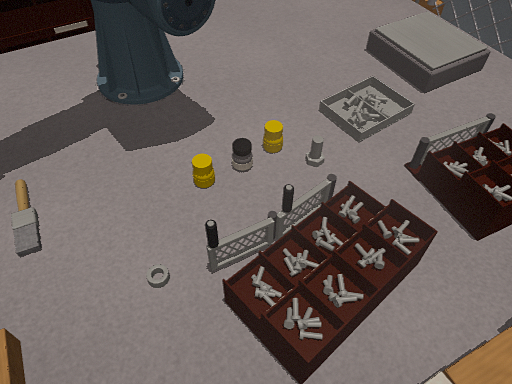

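View pics/top0.png

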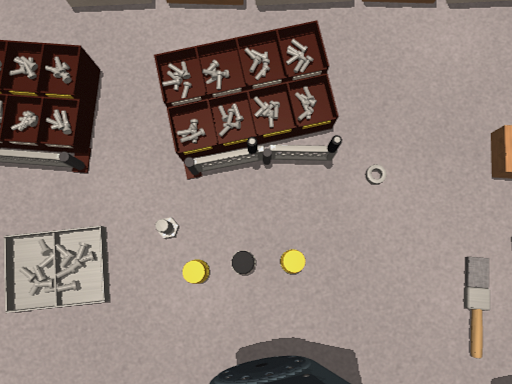

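The views show the arm's base at the bottom of the top view and the bins beyond the gate. Top-view pixels:
- Gate post at about (193,167), middle hinge at about (267,155).
- Sleeves at about (252,145), inner, and (335,143), outer.
- Jar candidates: (195,271) yellow, (243,262) grey with a dark lid, (293,261) yellow. The middle, non-yellow one fits the description.

I'll confirm in an enlarged crop and measure by rays.

```bash
cat > h.py <<'E'
from rig import r
import numpy as np, cv2
from scipy.spatial.transform import Rotation as R
def cam(n):
    p=r.camera_params(n); q=p["orientation"]; return p["intrinsics"],np.array(p["eye"]),R.from_quat([q[1],q[2],q[3],q[0]]).as_matrix()
def ray(n,u,v):
    K,e,M=cam(n); d=M@np.array([(u-K[0,2])/K[0,0],-(v-K[1,2])/K[1,1],-1.]); return e,d/np.linalg.norm(d)
def onz(n,u,v,z):
    e,d=ray(n,u,v); return e+d*(z-e[2])/d[2]
def proj(n,P):
    K,e,M=cam(n); c=M.T@(np.array(P,float)-e); return K[0,0]*c[0]/-c[2]+K[0,2], K[1,1]*c[1]/c[2]+K[1,2]
def blobs(img,lo=8,mx=60):
    m=(img.max(2)<mx).astype(np.uint8); n,l,s,c=cv2.connectedComponentsWithStats(m); return m,l,s,c
E
python3 - <<'E'
from h import *
t=cv2.imread("pics/top0.png"); s=cv2.imread("pics/scene0.png")
a=cv2.resize(t[120:290,160:360],None,fx=3,fy=3,interpolation=cv2.INTER_CUBIC)
cv2.imwrite("pics/tc.png",a[:, :600])
b=cv2.resize(s[120:280,180:350],None,fx=3.5,fy=3.5,interpolation=cv2.INTER_CUBIC); cv2.imwrite("pics/sc.png",b)
for n,i,box in(("top",t,(120,290,160,360)),("scene",s,(120,280,180,350))):
    sub=i[box[0]:box[1],box[2]:box[3]]
    m=((sub.max(2)<65)&((sub.max(2).astype(int)-sub.min(2))<15)).astype(np.uint8)
    k,l,st,c=cv2.connectedComponentsWithStats(m)
    for j in range(1,k):
        if st[j,4]>25: print(n,st[j][:2]+[box[2],box[0]],st[j][2:],c[j]+[box[2],box[0]])
E
```

```text
top [244 137] [ 28  28 232] [257.75       150.90517241]
top [326 136] [ 16  24 145] [332.3862069  147.28275862]
top [188 164] [14 11 86] [194.69767442 169.04651163]
top [164 222] [ 9 12 43] [168.79069767 228.04651163]
top [232 251] [ 23  23 401] [242.7605985  262.13466334]
scene [233 138] [ 18  21 317] [241.45425868 147.65930599]
scene [328 180] [ 8 20 71] [331.42253521 189.15492958]
scene [328 182] [22 25 82] [340.62195122 195.25609756]
scene [282 185] [ 12  28 229] [287.39737991 199.54585153]
scene [318 205] [14 12 62] [324.         211.17741935]
scene [305 212] [14 13 33] [311.75757576 217.93939394]
scene [273 215] [ 4 25 57] [274.43859649 227.03508772]
scene [205 220] [ 14  28 246] [211.84146341 235.00813008]
scene [286 229] [18 11 44] [294.65909091 234.52272727]
scene [259 253] [11 12 29] [263.5862069  259.24137931]
```

View pics/tc.png

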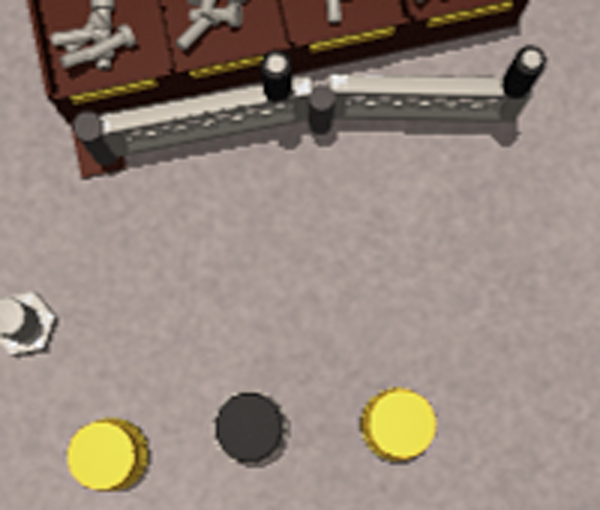

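View pics/sc.png

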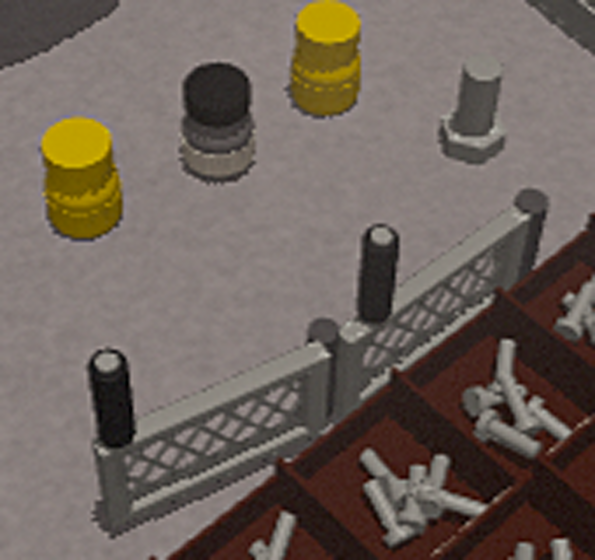

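The crops show one grey, dark-lidded jar between two yellow ones, so that is the jar. The gate has two black sleeves, with top caps at top-view (252,141) inner and (337,140) outer. Now the ray measurements.

Run:
```python
from h import *
def tri(a,b):
    (e1,d1),(e2,d2)=ray("top",*a),ray("scene",*b)
    A=sum(np.eye(3)-np.outer(d,d) for d in(d1,d2)); y=sum((np.eye(3)-np.outer(d,d))@e for e,d in((e1,d1),(e2,d2)))
    return np.linalg.solve(A,y)
for n,a,b in(("in",(252.3,140.7),(288.6,186.6)),("out",(337,139.7),(210.6,222.9))):
    print(n,tri(a,b).round(),onz("top",*a,139).round(),onz("scene",*b,139).round())
post=onz("top",189.3,162.3,83);mid=onz("top",267,153.3,83)
I=onz("top",252.3,140.7,139);O=onz("top",337,139.7,139)
jar=onz("top",242.8,262.1,62)
print("post",post.round(),"scene",onz("scene",180+531/3.5,120+197/3.5,83).round(),"mid",mid.round(),onz("scene",180+324/3.5,120+328/3.5,83).round(),"jar",jar.round())
print("yellow",onz("top",195,271,62).round(),onz("top",293,261,62).round(),"bolt",onz("top",167,228,0).round())
print(np.hypot(*(I-post)[:2]),np.hypot(*(O-mid)[:2]),np.hypot(*(mid-post)[:2]))
print("jar-post",np.hypot(*(jar-post)[:2]),"jar-mid",np.hypot(*(jar-mid)[:2]))
```

```text
in [608.  64. 140.] [608.  63. 139.] [608.  65. 139.]
out [609. -77. 138.] [608. -78. 139.] [610. -77. 139.]
post [584. 176.  83.] scene [588. 177.  83.] mid [600.  38.  83.] [607.  37.  83.] jar [409.  82.  62.]
yellow [394. 166.  62.] [410.  -6.  62.] bolt [474. 230.   0.]
115.49086590969395 115.93653530639982 139.1374385290227
jar-post 199.42145040473912 jar-mid 196.1625213866328
```

The measurements agree to a few mm between the two views:

| Item | x, y (mm) |
|---|---|
| Outer sleeve | (609, -77) |
| Inner sleeve | (608, 64) |
| Post | (586, 177) |
| Middle hinge | (604, 37) |
| Jar | (409, 82) |

Moving over the outer sleeve.

```bash
python3 -m inch '[[[3,3.5,0,0,0,0,8.8],[7,8,0,0,0,0,8.8],[11,12.5,0,0,0,0,8.8],[15,17,0,0,0,0,8.8],[19,21.5,0,0,0,0,8.8],[23,26,0,0,0,0,8.8],[27,30.5,0,0,0,0,8.8],[30.5,35,0,0,0,0,8.8],[34,39,-1,0,0,0,8.8],[37,42.5,-2,0,0,0,8.8],[39,45,-3,0,0,0,8.8],[39.7,45.7,-4,0,0,0,8.8],[39.7,45.7,-4,0,0,0,8.8]]]'
python3 - <<'E'
from h import *
s=r.get_state();print(s['clock'],s['ee_pos'],s['orientation'],s['force'])
cv2.imwrite("pics/w1.png",r.grab_frame("wrist")[:,:,::-1])
p=r.camera_params("wrist");q=s['orientation'];T=R.from_quat([q[1],q[2],q[3],q[0]]).as_matrix()
H=p['hand_eye'];K=p['intrinsics']
for P in([609,-77.5,139],[608,64,139]):
    c=np.linalg.inv(H)@np.r_[T.T@(np.array(P)-s['ee_pos']),1]; print(K[0,0]*c[0]/-c[2]+K[0,2],K[1,1]*c[1]/c[2]+K[1,2])
E
```

```text
clock: 1.78
ee_pos: [608.8, -77.2, 197.3]
orientation: [-0.0, 0.982, 0.189, -0.001]
force: [-0.3, 0.4, 0.0]
gripper_width: 0.999
1.775 [608.80308628 -77.18614706 197.28760051] [-4.84367134e-04  9.82059243e-01  1.88567744e-01 -1.27027581e-03] [-0.27326212  0.3692801   0.00843554]
253.71671008634786 203.1905695196794
48.54203766567991 126.90386375036654
```

View pics/w1.png

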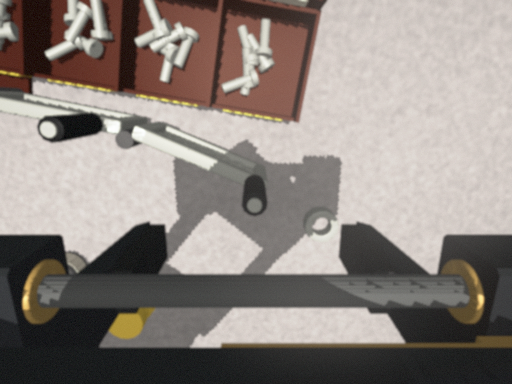

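The wrist view shows the outer sleeve cap at (255,205), predicted at (254,203), and the inner one at (48,129), predicted at (49,127). The fit is good, so I'll descend and pinch.

```bash
python3 -m inch '[[[0,0,-3,0,0,0,8.8],[0,0,-6,0,0,0,8.8],[0,0,-9,0,0,0,8.8],[0,0,-10,0,0,0,8.8],[0,0,-10,0,0,0,5],[0,0,-10,0,0,0,1],[0,0,-10,0,0,0,1],[0,0,-10,0,0,0,1],[0,0,-10,0,0,0,1],[0,0,-10,0,0,0,1]]]' 15
python3 - <<'E'
import numpy as np
H=np.array([604,37.3]);v=np.array([608.8,-77.3])-H
for a in np.r_[0:169:8,165.5]:
    t=np.deg2rad(-a);M=np.array([[np.cos(t),-np.sin(t)],[np.sin(t),np.cos(t)]])
    print(a,((M@v-v)/10).round(2))
E
```

```text
clock: 3.08
ee_pos: [609.7, -77.2, 98.8]
orientation: [0.0, 0.982, 0.188, 0.0]
force: [0.6, -0.1, 1.1]
gripper_width: 0.343
0.0 [0. 0.]
8.0 [-1.6   0.04]
16.0 [-3.18  0.31]
24.0 [-4.7  0.8]
32.0 [-6.15  1.49]
40.0 [-7.48  2.37]
48.0 [-8.68  3.44]
56.0 [-9.71  4.65]
64.0 [-10.57   6.  ]
72.0 [-11.23   7.46]
80.0 [-11.68   9.  ]
88.0 [-11.92  10.58]
96.0 [-11.93  12.18]
104.0 [-11.72  13.77]
112.0 [-11.29  15.31]
120.0 [-10.64  16.77]
128.0 [-9.81 18.14]
136.0 [-8.79 19.37]
144.0 [-7.6  20.45]
152.0 [-6.28 21.35]
160.0 [-4.85 22.06]
168.0 [-3.33 22.57]
165.5 [-3.81 22.43]
```

```bash
python3 -m inch '[[[0,0,0,0,0,0,1],[0,0,0,0,0,0,1],[0,0,0,0,0,0,1],[0,0,0,0,0,0,1]]]' 15
```

```text
clock: 3.58
ee_pos: [609.7, -77.5, 98.7]
orientation: [0.0, 0.982, 0.188, 0.0]
force: [0.6, -1.8, -0.1]
gripper_width: 0.2
```

Pinched at 17.6 mm, which matches the 18 mm sleeve. First half of the fold arc.

```bash
python3 -m inch '[[[-0.8,0,0,0,0,0,1],[-1.6,0,0,0,0,0,1],[-3.2,0.3,0,0,0,0,1],[-4.7,0.8,0,0,0,0,1],[-6.1,1.5,0,0,0,0,1],[-7.5,2.4,0,0,0,0,1],[-8.7,3.4,0,0,0,0,1],[-9.7,4.6,0,0,0,0,1],[-10.6,6,0,0,0,0,1],[-11.2,7.4,0,0,0,0,1],[-11.6,8.9,0,0,0,0,1],[-11.7,9.5,0,0,0,0,1],[-11.7,9.5,0,0,0,0,1]]]'
python3 - <<'E'
from h import *
cv2.imwrite("pics/t2.png",r.grab_frame("top")[:,:,::-1]);cv2.imwrite("pics/s2.png",r.grab_frame("scene")[:,:,::-1])
print(r.get_state()['force'])
E
```

```text
clock: 5.2
ee_pos: [492.1, 19.0, 98.6]
orientation: [-0.001, 0.982, 0.189, -0.0]
force: [-3.3, 0.9, 1.7]
gripper_width: 0.197
[-3.40918253  0.01707328  1.64907278]
```

View pics/s2.png

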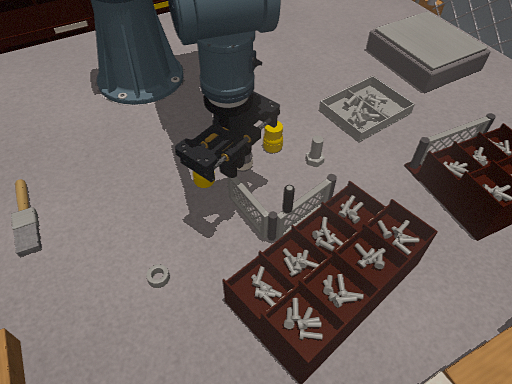

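View pics/t2.png

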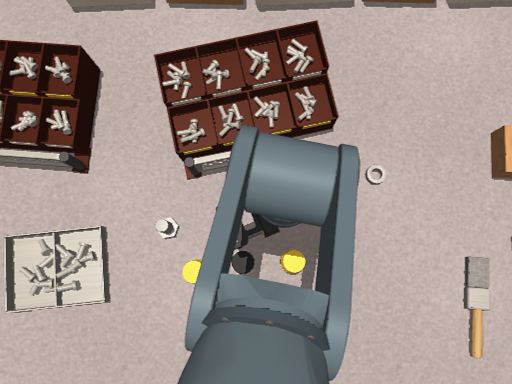

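The outer leaf is about 80° folded, with the grip holding and 3 N at the wrist. The inner sleeve is unmoved at scene (289,187). Second half next.

```bash
python3 -m inch '[[[-0.2,1.2,0,0,0,0,1],[-0.2,2.7,0,0,0,0,1],[0,4.2,0,0,0,0,1],[0.4,5.8,0,0,0,0,1],[1.1,7.3,0,0,0,0,1],[1.9,8.6,0,0,0,0,1],[2.9,9.9,0,0,0,0,1],[4.1,10.9,0,0,0,0,1],[5.4,11.8,0,0,0,0,1],[6.2,12.2,0,0,0,0,1],[6.9,12.6,0,0,0,0,1],[7.5,12.8,0,0,0,0,1],[7.9,12.9,0,0,0,0,1],[8,12.9,0,0,0,0,1],[8,12.9,0,0,0,0,1]]]'
python3 - <<'E'
from h import *
cv2.imwrite("pics/s3.png",cv2.resize(r.grab_frame("scene")[100:300,150:410,::-1],None,fx=3,fy=3))
print(r.get_state()['force'])
E
```

```text
clock: 7.18
ee_pos: [572.3, 147.9, 98.7]
orientation: [-0.001, 0.982, 0.188, -0.0]
force: [-3.2, 6.6, 2.7]
gripper_width: 0.197
[-3.35203528  7.70697001  1.08106491]
```

View pics/s3.png

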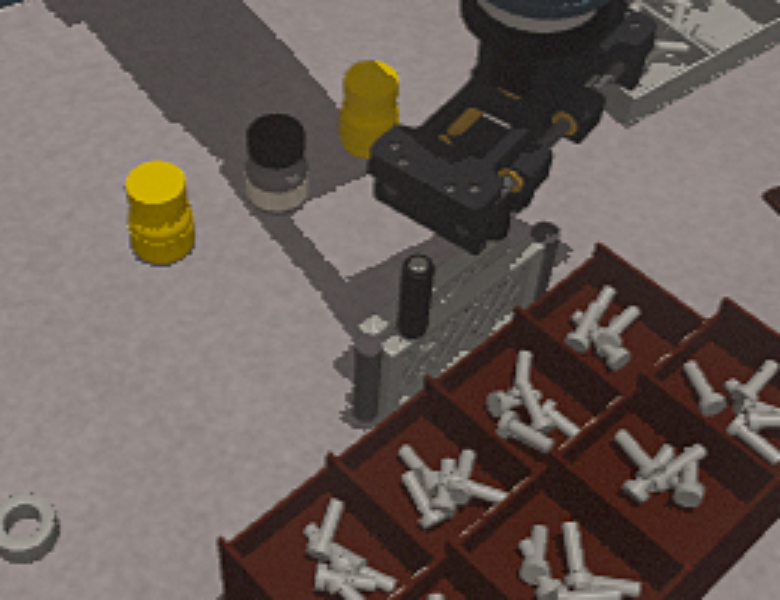

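The outer leaf lies along the inner leaf, and the inner sleeve cap is at about scene (289.5,187), unmoved. Release and rise.

```bash
python3 -m inch '[[[0,0,0,0,0,0,5],[0,0,0,0,0,0,5],[0,0,0,0,0,0,5],[0,0,0,0,0,0,5],[0,0,0,0,0,0,5],[0,0,3,0,0,0,5],[0,0,7,0,0,0,5],[0,0,10,0,0,0,5],[0,-4,10,0,0,0,5],[-2,-8,10,0,0,0,5],[-4,-9,10,0,0,0,5],[-4,-9,10,0,0,0,5]]]'
python3 - <<'E'
from h import *
s=r.get_state();f=r.grab_frame("wrist");cv2.imwrite("pics/w4.png",f[:,:,::-1])
sc=r.grab_frame("scene");cv2.imwrite("pics/s4.png",cv2.resize(sc[100:300,150:410,::-1],None,fx=3,fy=3))
np.savez("w4.npz",p=s['ee_pos'],q=s['orientation'])
E
```

```text
clock: 8.72
ee_pos: [531.9, 56.1, 198.8]
orientation: [-0.0, 0.982, 0.187, -0.0]
force: [-0.6, -0.7, -0.2]
gripper_width: 0.565
```

View pics/w4.png

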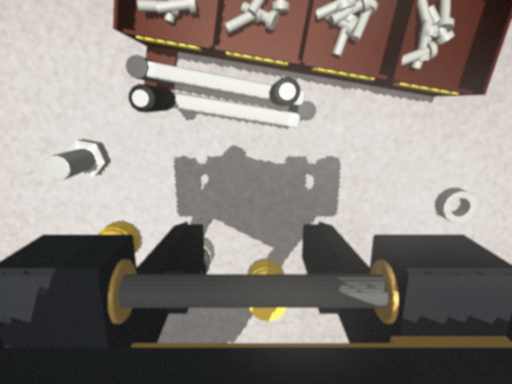

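View pics/s4.png

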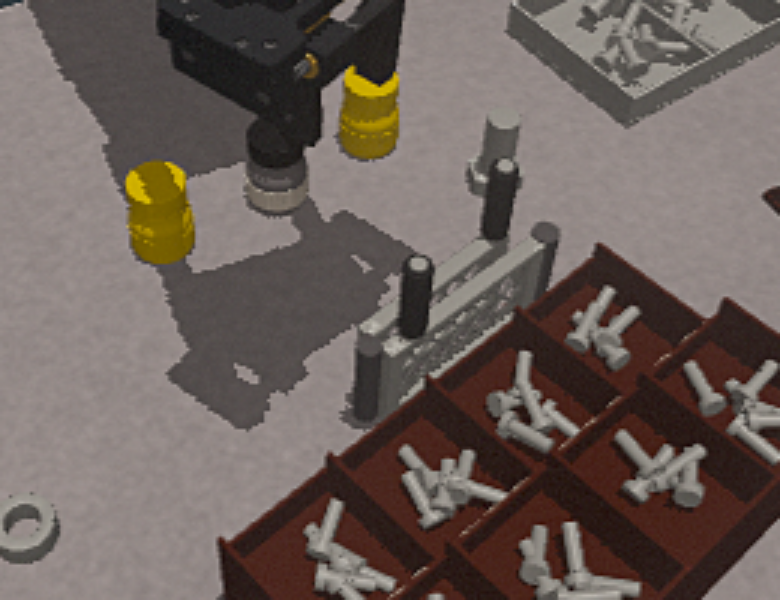

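The wrist view shows the folded pair: caps at (143,98) outer and (287,92) inner, with the leaves near parallel. I'll compute the fold angle.

```bash
cat >> h.py <<'E'
def wz(p,q,u,v,z):
    c=r.camera_params("wrist");K=c['intrinsics'];H=np.array(c['hand_eye']);T=R.from_quat([q[1],q[2],q[3],q[0]]).as_matrix()
    d=T@H[:3,:3]@np.array([(u-K[0,2])/K[0,0],-(v-K[1,2])/K[1,1],-1.]);e=p+T@H[:3,3]
    return e+d*(z-e[2])/d[2]
E
python3 - <<'E'
from h import *
w=np.load("w4.npz");p,q=w['p'],w['q']
O=wz(p,q,143,98,139);I=wz(p,q,287,92,139);P=wz(p,q,137,67,83)
a=wz(p,q,180,101,80);b=wz(p,q,295,120,80);c=wz(p,q,150,70,80);d=wz(p,q,270,91,80)
for n,x in zip("OIP",(O,I,P)):print(n,x.round(1))
ang=lambda v:np.degrees(np.arctan2(v[1],v[0]))
P=np.array([586,176.5,0]);u=(I-P)[:2];u/=np.linalg.norm(u);y=np.array([-u[1],u[0]])
Hh=P[:2]+140*u-9*y;print("hinge",Hh,"in",ang(u),"outleaf",ang(O[:2]-Hh)-4.47,"fold",np.radians((ang(u)-(ang(O[:2]-Hh)-4.47))%360))
print("edges",ang(b-a),ang(d-c))
v=(I[:2]-P[:2])
print("TCP->I",I[:2]-p[:2])
for t in np.r_[0:97:6]:
    k=np.radians(-t);M=np.array([[np.cos(k),-np.sin(k)],[np.sin(k),np.cos(k)]]);print(t,((M@v-v)/10).round(2))
E
```

```text
O [571.  146.3 139. ]
I [607.8  63.2 139. ]
P [585.4 175.1  83. ]
hinge [603.59883521  37.31925062] in -79.1151900163305 outleaf 102.19130371624162 fold 3.11879003629974
edges -77.53017175194057 -77.8706566568984
TCP->I [75.840014    7.11981638]
0 [0. 0.]
6 [-1.2  -0.17]
12 [-2.4  -0.21]
18 [-3.61 -0.12]
24 [-4.8   0.09]
30 [-5.96  0.43]
36 [-7.08  0.88]
42 [-8.14  1.45]
48 [-9.14  2.13]
54 [-10.07   2.91]
60 [-10.9    3.78]
66 [-11.64   4.73]
72 [-12.28   5.76]
78 [-12.81   6.84]
84 [-13.22   7.98]
90 [-13.51   9.15]
96 [-13.68  10.35]
```

Fold is about 3.12 rad, fully at its stop. Now pinch the inner sleeve.

```bash
python3 -m inch '[[[2.5,0.2,0,0,0,0,5],[5.5,0.5,0,0,0,0,5],[7.5,0.7,0,0,0,0,5],[7.5,0.7,0,0,0,0,5],[7.5,0.7,-3,0,0,0,5],[7.5,0.7,-6,0,0,0,5],[7.5,0.7,-9,0,0,0,5],[7.5,0.7,-10,0,0,0,5],[7.5,0.7,-10,0,0,0,1],[7.5,0.7,-10,0,0,0,1],[7.5,0.7,-10,0,0,0,1],[7.5,0.7,-10,0,0,0,1],[7.5,0.7,-10,0,0,0,1],[7.5,0.7,-10,0,0,0,1],[7.5,0.7,-10,0,0,0,1]]]' 25
```

```text
clock: 10.7
ee_pos: [608.5, 63.5, 99.9]
orientation: [0.0, 0.982, 0.188, 0.001]
force: [-0.5, -0.1, 6.7]
gripper_width: 0.194
```

Held at 17 mm. Swing out along the arc to about 60° first.

```bash
python3 -m inch '[[[-0.6,-0.1,0,0,0,0,1],[-1.2,-0.2,0,0,0,0,1],[-2.4,-0.2,0,0,0,0,1],[-3.6,-0.1,0,0,0,0,1],[-4.8,0.1,0,0,0,0,1],[-6,0.4,0,0,0,0,1],[-7.1,0.9,0,0,0,0,1],[-8.1,1.5,0,0,0,0,1],[-9.1,2.1,0,0,0,0,1],[-10.1,2.9,0,0,0,0,1],[-10.9,3.8,0,0,0,0,1],[-10.9,3.8,0,0,0,0,1]]]'
python3 - <<'E'
from h import *
cv2.imwrite("pics/s5.png",cv2.resize(r.grab_frame("scene")[100:300,150:410,::-1],None,fx=3,fy=3))
E
```

```text
clock: 12.2
ee_pos: [498.6, 101.5, 99.7]
orientation: [0.001, 0.982, 0.189, 0.0]
force: [-3.6, -2.4, 10.5]
gripper_width: 0.195
```

View pics/s5.png

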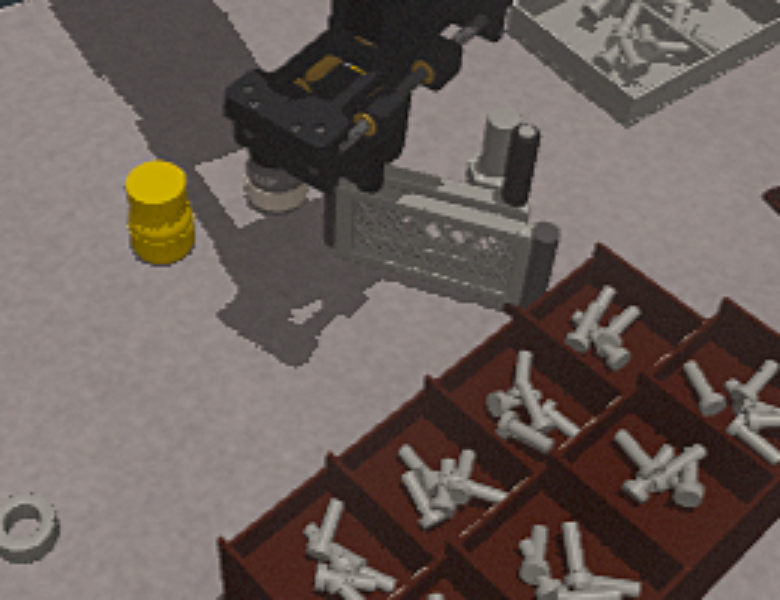

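The pair is still folded and the jar is untouched. Continue to about 90°.

```bash
python3 -m inch '[[[-0.4,0.5,0,0,0,0,1],[-0.7,0.9,0,0,0,0,1],[-1.1,1.5,0,0,0,0,1],[-1.4,2,0,0,0,0,1],[-1.7,2.5,0,0,0,0,1],[-1.9,3.1,0,0,0,0,1],[-2.1,3.6,0,0,0,0,1],[-2.3,4.2,0,0,0,0,1],[-2.5,4.8,0,0,0,0,1],[-2.5,5.1,0,0,0,0,1],[-2.6,5.4,0,0,0,0,1],[-2.6,5.4,0,0,0,0,1]]]'
```

```text
clock: 13.75
ee_pos: [472.9, 155.1, 99.7]
orientation: [0.001, 0.982, 0.188, 0.0]
force: [-3.0, -3.9, 11.1]
gripper_width: 0.192
```

```bash
python3 -m inch '[[[0,0.3,0,0,0,0,1],[0,0.5,0,0,0,0,1],[-0.1,0.7,0,0,0,0,1],[-0.1,0.7,0,0,0,0,1]]]'
```

```text
clock: 14.25
ee_pos: [471.9, 161.2, 99.7]
orientation: [0.002, 0.982, 0.189, -0.0]
force: [-2.9, -8.6, 10.3]
gripper_width: 0.199
```

```bash
python3 -m inch '[[[0,0.2,0,0,0,0,1],[0,0.4,0,0,0,0,1],[0,0.4,0,0,0,0,1]]]'
```

```text
clock: 14.62
ee_pos: [472.0, 161.8, 99.7]
orientation: [0.005, 0.982, 0.189, -0.001]
force: [-3.4, -25.4, 13.7]
gripper_width: 0.195
```

At the stop: force jumped to 25 N with under 1 mm of motion. Back off the pressure, release, rise and check.

```bash
python3 -m inch '[[[0,-0.2,0,0,0,0,1],[0,-0.3,0,0,0,0,1],[0,-0.3,0,0,0,0,5],[0,-0.3,0,0,0,0,5],[0,-0.3,0,0,0,0,5],[0,-0.3,0,0,0,0,5],[0,-0.3,0,0,0,0,5],[0,-0.3,3,0,0,0,5],[0,-0.3,7,0,0,0,5],[0,-0.3,11,0,0,0,5],[-5,-0.3,11,0,0,0,5],[-10,-0.3,11,0,0,0,5],[-10,-0.3,11,0,0,0,5]]]'
python3 - <<'E'
from h import *
s=r.get_state();f=r.grab_frame("wrist");cv2.imwrite("pics/w6.png",f[:,:,::-1]);np.savez("w6.npz",p=s['ee_pos'],q=s['orientation'])
cv2.imwrite("pics/s6.png",cv2.resize(r.grab_frame("scene")[100:300,150:410,::-1],None,fx=3,fy=3))
cv2.imwrite("pics/t6.png",r.grab_frame("top")[:,:,::-1])
E
```

```text
clock: 16.25
ee_pos: [368.9, 164.0, 208.3]
orientation: [-0.0, 0.982, 0.189, -0.0]
force: [0.9, 0.2, 0.4]
gripper_width: 0.566
```

View pics/w6.png

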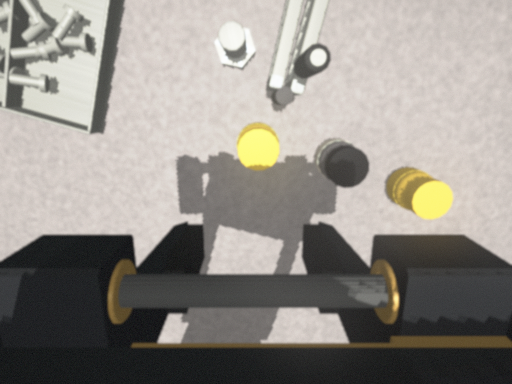

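View pics/s6.png

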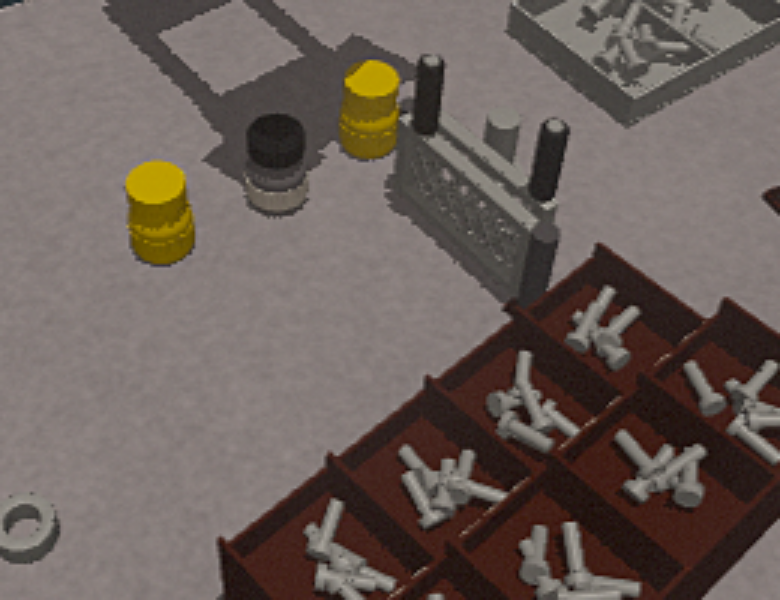

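The scene view shows the pair folded and swung out: caps at crop (430,61) inner and (555,125) outer, jar at (276,128). Numeric check next.

Run:
```python
from h import *
w=np.load("w6.npz")
I=onz("scene",150+430/3,100+62/3,139);O=onz("scene",150+555/3,100+125/3,139)
print("I",I.round(1),wz(w['p'],w['q'],317,57,139).round(1),"O",O.round(1),"jar",wz(w['p'],w['q'],346,165,62).round(1))
P=np.array([586,176.5]);u=I[:2]-P;print(np.linalg.norm(u));u/=np.linalg.norm(u);y=np.array([-u[1],u[0]]);H=P+140*u-9*y
ang=lambda v:np.degrees(np.arctan2(v[1],v[0]))
print("in swing deg",(-79.1-ang(u))%360,"fold",np.radians((ang(u)-(ang(O[:2]-H)-4.47))%360))
print(np.linalg.norm(O[:2]-H), r.get_state()['force'])
```

```text
I [475.3 160.7 139. ] [472.  161.3 139. ] O [559.9 195.  139. ] jar [410.3  85.6  62. ]
111.83512266505
in swing deg 92.80059406778372 fold 3.1090204148591845
117.44211833466912 [ 0.12601171 -0.08430736 -0.71336418]
```

Run:
```python
from h import *
t=r.grab_frame("top")
print(r.get_state()['dq'].round(3)); print(r.hand_in())
```

```text
[-0.002  0.012 -0.004  0.     0.003  0.002]
the job is handed in; nothing more can be done
None
```

The gate is folded away and the job is handed in at about 16.5 s of the 59 s allowed; no verdict was reported.

- **Fold:** I pinched the outer sleeve and folded the outer leaf back with the inner leaf left standing across the bins. The wrist view then measured the fold at about 3.12 rad, and the inner leaf had not moved.
- **Swing:** I swung the folded pair out by the inner sleeve until it met its stop, where the force rose from 9 to 25 N with under 1 mm of travel. I then eased off, let go and drew clear.
- **Last checks:**
  - The inner leaf had swung about 1.62 rad from where it started, which fits the 1.65 rad stop.
  - The fold was about 3.11 rad.
  - The jar was upright, and its scene-view pixels matched the start within 1 px.
  - The wrist force was under 1 N, so the robot was touching nothing.

**Small disagreements:** the wrist view put the jar about 4 mm from the first top-view figure. The scene and wrist views differed by about 3 mm on the inner sleeve. Both are near the roughly 2 mm calibration and pixel-picking error.

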